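# Slide a tissue cassette under the drag spring of the check-in scanner

### The job

Load the big white tissue cassette that lies in the scanner's channel: put closed fingertips on its lid, press it down firmly on the sprung floor and, still pressing, slide it along the channel under the two rails and the leaf drag spring until it is fully home against the end stop, then let go and move clear. Only press and push it, do not pick it up, and leave the other things on the bench where they are.

Things in the scene. Friction and masses are not known exactly. Their poses are not given: they have to be found in the camera images.
- dock: Scanner fixed to the bench; origin on the bench top, x = insertion direction, y across. In its frame, mm: open channel from the mouth x = -122 to the dark end stop (face x = 75, top z = 36; spring clamp on it to z = 45). Low guides, 54 apart inside, outer faces y = +-33, tops z = 29, x -109 to 41, flared mouth pieces before. Behind the stop a white body, x 95 to 193, 136 wide, 78 high
- rail_entry (a point): Start of the two rails on the channel's centre line, level with their underside: dock frame x = 45, y = 0, z = 35 mm. From here to the stop the rails overhang both sides of the channel (inner edges 44 apart, tops z = 38); their upturned lead-ins begin 3 mm before this point and reach z = 39.5
- floor_plate (a joint): Sprung steel floor of the channel, x = -105 to 74, 50 wide. Value in m, pressed down: 0 is up (top at dock z = 26 mm), 0.010 fully down (z = 16). Pressing on the cassette, about 3.5 N start it and 10 N push it fully down. Only 7 mm or more down (5 mm at the lead-ins) does the cassette fit under the rails; let go, the floor lifts it against them (joint near 0.007)
- drag_spring (a joint): Leaf drag spring on the channel's centre line: steel strip 16 mm wide clamped on top of the end stop, sloping down towards the mouth to its free end, curved up like a ski: lowest at dock x = 54, z = 31 mm, toe at x = 44, z = 35. Value in rad: 0 at rest, about 0.12 with a cassette home below it; presses down with 0.5 to 1.2 N
- channel_home (a point): Where the cassette's origin is when it is home and held up against the rails: dock frame x = 37.5, y = 0, z = 19 mm
- cassette: Big white lidded cassette in the channel, 75 long (x, insertion direction) by 52 by 16 mm, 60 g, friction about 0.12 on the channel, 0.6 on fingertips. Origin: centre of underside. Lid flat from x = -25 to the square front end 37.5; sloped label face at the tail. Starts on the raised floor (lid at dock z = 42), front 27 to 67 mm short of rail_entry
- lid_press (a point): Point on top of the cassette's lid, on its centre line, 10 mm behind its middle (towards the tail). Once the cassette is home only about 30 mm of lid, from 15 mm behind this point to 14 mm ahead of it, is still clear of rails and spring
- spare_cassette: Bystander: the same kind of cassette lying on the bench beside the channel; origin at the centre of its underside
- jar: Bystander: small lidded specimen jar, 48 in diameter, 62 high, standing on the bench; origin at the centre of its underside
- mailer: Bystander: grey slide mailer box, 84 x 34 x 18, lying on the bench; origin at the centre of its underside
Mind the look-alikes: they are no part of the job. What is shaped like the cassette but orange is not meant.

How it is judged:
On the way, in this order (a step that is already met when the one before it is completed fails the run):
1. the fingers press the cassette and the sprung floor down (value of joint floor_plate above 0.005 m and contact force between the fingers and cassette above 4 N), for 0.1 s.
2. with the fingers still pressing on it, the cassette has passed under the rails and lifted the drag spring (value of joint drag_spring above 0.015 rad and x of cassette in the frame of dock above 0.015 m and value of joint floor_plate above 0.005 m and contact force between the fingers and cassette above 2 N), for 0.1 s.
At the end, for the whole second after the job is handed in: The cassette is at rest, released, within 3 mm of the end stop, level and straight (0.06 rad) and held up against the rails by the sprung floor (origin 16.5 to 21 mm above the bench), with the drag spring lifted by it (x of cassette in the frame of dock between 0.0345 and 0.0395 m and z of cassette in the frame of dock between 0.0165 and 0.021 m and angle between the x axis of cassette and the x axis of dock, either way round below 0.06 rad and angle between cassette's own z axis and vertical below 0.06 rad and value of joint drag_spring above 0.07 rad and linear speed of cassette below 0.01 m/s); the robot touches nothing.
It fails at once if the cassette is lifted off the channel floor or tipped (z of cassette in the frame of dock above 0.034 m or angle between cassette's own z axis and vertical above 0.35 rad).
It fails at once if a bystander is moved (distance of any of spare_cassette, jar, mailer from where it was at the start of the episode above 0.01 m).
It also fails if it takes over 38 s, if anything falls off the work surface, if the arm or the gripper's body presses on something with over 40 N, if the wrist force passes 120 N, or if a joint passes its speed limit or range.

### The arm

A 6-joint arm with a two-finger parallel gripper is mounted at the origin on the work surface. World frame = base frame: x ahead of the robot, y to its left, z up, the work surface at z = 0. Lengths are in m, angles in rad, forces in N, time in s.
With the tool pointing down it reaches from about 0.325 to 0.85 m from the base axis. Payload 15.5 kg.
Tool frame: the origin (TCP) lies between the finger pads; the fingertips stand 11 mm ahead of it and the grasp point (between the pads) lies 8 mm behind it (arm.tips_ahead is the distance from the TCP to the fingertips, in m); z points along the fingers, y is the direction in which the jaws open and shut (so a half turn about z gives the same grasp; the last joint's range is limited). The gripper opens to 91 mm and grips with 3 to 60 N. Pads are 32 mm wide; open, the fingers measure 118 mm over their backs; the gripper's body (76 mm by 178 mm) begins 60 mm behind the grasp point.
Start: joints at [-1.433, 0.494, 1.345, -0, 1.302, -0.096], TCP at [0.145, -0.608, 0.202] pointing down, gripper open.
Joint ranges: [-2.91, 2.91], [-0.82, 2.16], [0.22, 2.67], [-1.22, 4.37], [0.12, 2.79], [-3.08, 3.08]. Speed limits (rad/s): [1.89, 1.89, 2.57, 3.01, 3.01, 3.01].

### API

Orientations are given as a unit quaternion [w, x, y, z].
In Python, from workcell import arm, imaging, ticket gives the robot as it stands.
- The arm moves only by the tool arm_command, never from a script. Its argument "motion" is a list of rows, each a list of 2 entries, a list of its own where there are three numbers: the shift along the tool's x, y, z in cm, then the turn, a rotation vector about the tool's x, y, z in rad. In form: [[[tx, ty, tz], [wx, wy, wz]], ...]. A call has 1 to 10 rows; each row is the pose to reach, as a shift and turn from the pose commanded when the call began, along the tool's axes at that moment; what a row does not reach only later rows make up. A row lasts 1/12 s, in which the tool goes at most 41.7 mm and 7.16 degrees, less where a joint would pass 70% of its speed; a pose out of reach is approached as far as the arm can. A call with a gripper value outside its range is refused whole. "fingers" is the closure in counts, from 0 (fully open) to 255 (shut), set as the call begins (left out, the last holds). The fingers move at their own pace and stop on an object; the grip force is fixed at half the most. Time passes only in rows, so rows that repeat a pose let the fingers close. It gives the time, the measured TCP pose, the force and the opening at its end, in the units of the state.
- arm.sense(): the state, without advancing time (a new reading comes with each control period).
- imaging.camera(name): name is "scene" or "top" or "wrist"; returns (picture, depth): 384x512x3 uint8, red, green, blue; 384x512 float32, m along the optical axis (not along the pixel's ray), 0 where there is no reading.
- imaging.camera_params(name): a dict with "fx", "fy", "cx", "cy" (pixels), "R" (3x3) and "t" (3): a world point X has camera coordinates R X + t; the wrist camera has in their place "T_tool_cam" (4x4, takes a point from camera to tool coordinates, whose origin is the TCP and whose axes are the flange's). Camera axes: x right, y down, z forward; pixel columns grow to the right and rows downward; lengths in m; the calibration is good to about 2 mm. A picture is of the moment at which its call begins: read the wrist's pose just before it. camera_params takes no time and is no camera call.
- ticket.hand_in(): hands the job in, once; it reports no verdict.
The state is a dict: "time_s": time; "q": joint angles; "qd": joint speeds; "joint_efforts": joint torques, N m; "eef_pos": TCP position; "eef_rot": TCP orientation; "contact_force": force on the tool from outside, world axes, zero at the start; "torque": the same for the moment, N m; "finger_gap": finger opening in m.
Only numpy, scipy, OpenCV 4.12 (cv2) and the standard library are available. Lean on these libraries where they do the work, as an engineer would, in place of code of your own. Each camera call takes 0.05 s, during which the arm holds its last target.

## Working session

There is one attempt and no reset: what is moved stays moved. The work goes in short steps, Python scripts to look and compute and a tool call to move; the robot and the scene stay as the last step left them, time stands still between calls to the robot, and variables do not carry over. Pictures are saved under pics/ and viewed, and the job is handed in when it is done.

Besides the shell and the picture viewer there is one more tool, called after "Emit:" as name(argument=value, ...) on one line, values as JSON. arm_command: Moves the arm, as the interface text tells. Its arguments: {"type":"object","properties":{"motion":{"type":"array","items":{"type":"array"}},"fingers":{"type":"number"}},"required":["motion"]}

```bash
ls; mkdir -p pics; python3 - <<'E'
from workcell import arm, imaging, ticket
import cv2, numpy as np
print(arm.sense(), arm.tips_ahead)
for n in ["scene","top"]:
    p,d=imaging.camera(n); cv2.imwrite(f"pics/{n}0.png",cv2.cvtColor(p,cv2.COLOR_RGB2BGR)); np.save(f"pics/{n}0.npy",d)
    print(n,imaging.camera_params(n))
E
```

```text
pics
{'time_s': 0.0, 'q': array([-1.43248644e+00,  4.94183171e-01,  1.34611504e+00,  7.99753566e-07,
        1.30248992e+00, -9.54661941e-02]), 'qd': array([-0.00057414, -0.00037213, -0.0003717 , -0.0005612 , -0.00019028,
        0.00188172]), 'joint_efforts': array([ 8.71822322e-04, -8.78812265e+01, -3.81856012e+01,  7.06817396e-02,
        5.30352385e-02, -1.94492568e-04]), 'eef_pos': array([ 0.14475384, -0.6076131 ,  0.20164373]), 'eef_rot': array([-5.97608665e-04,  9.93176202e-01,  1.16621927e-01, -1.24182455e-05]), 'contact_force': array([-0.45429516,  0.5153653 , -0.17635128]), 'torque': array([ 0.04122868, -0.01741098, -0.02964658]), 'finger_gap': 0.09116969336620256} 0.011
scene {'fx': 490.6858158742903, 'fy': 490.6858158742903, 'cx': 246.09660983971597, 'cy': 191.19466125198602, 'R': array([[-0.52571497,  0.85062686, -0.00759741],
       [ 0.5390193 ,  0.32619547, -0.77656598],
       [-0.65808963, -0.41234751, -0.62999013]]), 't': array([ 0.32225071, -0.24720177,  1.34700561])}
top {'fx': 433.52659767722247, 'fy': 433.52659767722247, 'cx': 260.1129044490727, 'cy': 193.38457542619133, 'R': array([[ 0.0139381 , -0.99980727, -0.01382549],
       [-0.98745534, -0.01158835, -0.15747274],
       [ 0.15728218,  0.01584693, -0.98742655]]), 't': array([-0.02525428,  0.59512519,  0.7056536 ])}
```

View pics/scene0.png

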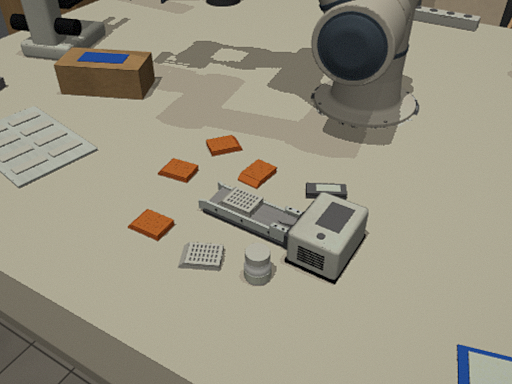

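View pics/top0.png

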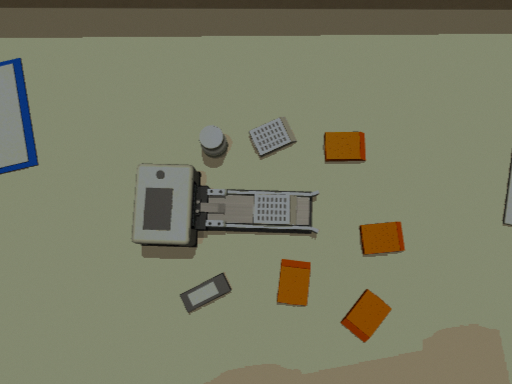

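In the top view, the possible cassettes are the white one in the channel at (272,209), the white spare on the bench at (271,137), and orange ones at (345,146), (382,238), (294,283) and (367,315). By the description I want the white one in the channel, so I'll check it in a close crop.

```bash
python3 - <<'E'
import cv2
p=cv2.imread("pics/top0.png")
c=p[150:260,190:330]; cv2.imwrite("pics/crop1.png",cv2.resize(c,None,fx=5.6,fy=5.4,interpolation=cv2.INTER_CUBIC))
E
```

```text
(no output)
```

View pics/crop1.png

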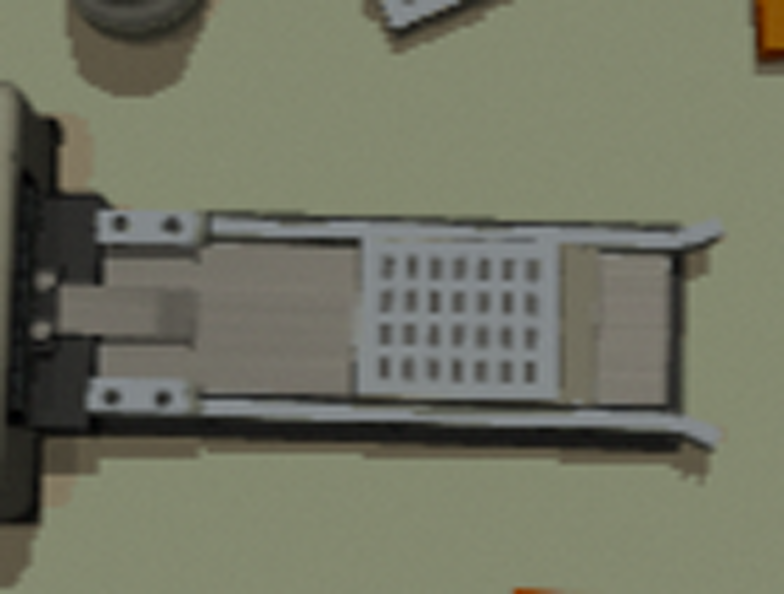

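```bash
cat > h.py <<'E'
import numpy as np
from workcell import imaging
P=imaging.camera_params("top"); R=np.array(P["R"]);t=np.array(P["t"])
def px(u,v,z,P=P):
    R=np.array(P["R"]);t=np.array(P["t"])
    r=R.T@np.array([(u-P["cx"])/P["fx"],(v-P["cy"])/P["fy"],1]); c=-R.T@t
    return c+r*(z-c[2])/r[2]
def crop(u,v,z): return px(190+(u+.5)/5.6-.5,150+(v+.5)/5.4-.5,z)
E
python3 - <<'E'
from h import *
pts=dict(lidFU=(362,237,.042),lidFL=(358,397,.042),lidRU=(558,243,.042),lidRL=(556,398,.042),
tailU=(600,250,.030),tailL=(598,402,.030),
floorRU=(672,255,.026),floorRL=(668,405,.026),
gU1=(215,216,.029),gU2=(680,229,.029),gUi1=(215,238,.029),gUi2=(660,250,.029),gL1=(205,414,.029),gL2=(680,432,.029),gLi1=(215,398,.029),
railUs=(210,228,.0395),railLs=(198,396,.0395),railUe=(97,226,.038),railLe=(88,395,.038),stopU=(103,270,.036),stopL=(97,365,.036),spring_toe_u=(196,290,.035),spring_toe_l=(195,343,.035),
railUi=(150,243,.038),railLi=(140,378,.038))
for k,(u,v,z) in pts.items(): print(k,(crop(u,v,z)*1000).round(1))
d=np.load("pics/top0.npy")
# depth check lid plane / bench
for u,v in [(272,209),(268,205),(280,300),(240,210)]:
    dd=d[v,u]; c=np.array([(u-P["cx"])/P["fx"],(v-P["cy"])/P["fy"],1])*dd; print((R.T@(c-t)*1000).round(1))
print(-R.T@t)
E
```

```text
lidFU [595.9  -7.3  42. ]
lidFL [544.   -6.8  42. ]
lidRU [594.7 -68.4  42. ]
lidRL [544.5 -67.9  42. ]
tailU [594.4 -82.3  30. ]
tailL [544.4 -81.7  30. ]
floorRU [ 593.6 -105.4   26. ]
floorRL [ 544.1 -104.    26. ]
gU1 [604.4  40.   29. ]
gU2 [ 601.8 -107.7   29. ]
gUi1 [597.1  39.9  29. ]
gUi2 [ 594.8 -101.3   29. ]
gL1 [539.   41.5  29. ]
gL2 [ 535.1 -107.4   29. ]
gLi1 [544.3  38.5  29. ]
railUs [598.7  40.6  39.5]
railLs [543.9  42.9  39.5]
railUe [599.2  76.3  38. ]
railLe [544.   77.3  38. ]
stopU [585.   74.2  36. ]
stopL [553.9  75.1  36. ]
spring_toe_u [578.9  44.8  35. ]
spring_toe_l [561.6  44.7  35. ]
railUi [593.8  59.4  38. ]
railLi [549.7  61.2  38. ]
[569.1 -38.6  40.6]
[575.5 -31.5  45.3]
[413.1 -54.3  16.8]
[568.5  18.   25.8]
[ 0.4770248  -0.02953534  0.79014794]
```

The crop shows the white lidded cassette in the channel. Its lid front is at u≈360, the sloped tail is on the right (558–600), and the rails and spring are on the left at (97–210). It is the right one, and insertion runs along roughly world +y.

```bash
cat >> h.py <<'E'
from scipy.spatial.transform import Rotation as Ro
from workcell import arm
O=np.array([.5705,.0005]); dx=np.array([.018,.99984]); dy=np.array([-.99984,.018])
def dock(x,y=0): return O+dx*x+dy*y
def todock(p): q=np.array(p)[:2]-O; return q@dx,q@dy
def rel(target):
    s=arm.sense(); w,a,b,c=s["eef_rot"]; Rt=Ro.from_quat([a,b,c,w])
    ty=np.array([-dx[0],-dx[1],0]); tz=np.array([0,0,-1.]); tx=np.cross(ty,tz)
    Rg=Ro.from_matrix(np.c_[tx,ty,tz])
    print("shift cm",(Rt.inv().apply(np.array(target)-s["eef_pos"])*100).round(2),"turn",(Rt.inv()*Rg).as_rotvec().round(3))
E
python3 - <<'E'
from h import *
p=dock(-.0558); print(p); rel([*p,.2])
print(imaging.camera_params("wrist"))
E
```

```text
[ 0.5694956  -0.05529107]
shift cm [ 54.12 -43.89   0.22] turn [-0.001  0.     0.252]
{'fx': 278.65718092147694, 'fy': 278.65718092147694, 'cx': 252.52566094055493, 'cy': 190.83665944145434, 'T_tool_cam': array([[-1.29708315e-04, -9.69424355e-01, -2.45390307e-01,
         6.98005597e-02],
       [ 9.99999868e-01, -3.65307451e-06, -5.14147932e-04,
         1.20376737e-04],
       [ 4.97531099e-04, -2.45390341e-01,  9.69424228e-01,
        -1.83096131e-01],
       [ 0.00000000e+00,  0.00000000e+00,  0.00000000e+00,
         1.00000000e+00]])}
```

Emit:
arm_command(motion=[[[54.1,-43.9,0],[0,0,0.252]],[[54.1,-43.9,0],[0,0,0.252]],[[54.1,-43.9,0],[0,0,0.252]],[[54.1,-43.9,0],[0,0,0.252]],[[54.1,-43.9,0],[0,0,0.252]],[[54.1,-43.9,0],[0,0,0.252]],[[54.1,-43.9,0],[0,0,0.252]],[[54.1,-43.9,0],[0,0,0.252]],[[54.1,-43.9,0],[0,0,0.252]],[[54.1,-43.9,0],[0,0,0.252]]], fingers=255)

```text
time_s: 0.93
eef_pos: [0.3989, -0.2764, 0.2022]
eef_rot: [-0.0, 1.0, -0.009, -0.0]
contact_force: [1.3, -0.7, 0.5]
finger_gap: 0.0276
```

```bash
python3 - <<'E'
from h import *
s=arm.sense(); print(s["time_s"],s["eef_pos"],s["q"],s["finger_gap"])
p=dock(-.0558); rel([*p,.2])
E
```

```text
0.9333 [ 0.39888929 -0.27644336  0.20217683] [-7.29175240e-01  2.98353966e-01  1.67963616e+00  3.41419046e-05
  1.16377283e+00  8.59973080e-01] 0.027571139676646036
shift cm [ 16.65 -22.42   0.22] turn [-0.  0. -0.]
```

Emit:
arm_command(motion=[[[16.5,-22.2,0],[0,0,0]],[[16.5,-22.2,0],[0,0,0]],[[16.5,-22.2,0],[0,0,0]],[[16.5,-22.2,0],[0,0,0]],[[16.5,-22.2,0],[0,0,0]],[[16.5,-22.2,0],[0,0,0]],[[16.5,-22.2,0],[0,0,0]],[[16.5,-22.2,0],[0,0,0]],[[16.5,-22.2,0],[0,0,0]],[[16.5,-22.2,0],[0,0,0]]])

```text
time_s: 1.77
eef_pos: [0.5666, -0.0596, 0.2019]
eef_rot: [0.0, 1.0, -0.009, -0.001]
contact_force: [-0.5, -1.0, 0.2]
finger_gap: 0.0002
```

```bash
python3 - <<'E'
from h import *
import cv2
s=arm.sense(); print(s["time_s"],s["eef_pos"],s["contact_force"],s["finger_gap"])
p=dock(-.0558); rel([*p,.2])
im,d=imaging.camera("wrist"); cv2.imwrite("pics/wrist1.png",cv2.cvtColor(im,cv2.COLOR_RGB2BGR)); np.save("pics/wrist1.npy",d)
np.savez("pics/w1.npz",p=s["eef_pos"],r=s["eef_rot"])
im,d=imaging.camera("scene"); cv2.imwrite("pics/scene1.png",cv2.resize(cv2.cvtColor(im,cv2.COLOR_RGB2BGR)[120:300,150:390],None,fx=3.2,fy=3.2))
E
```

```text
1.7667 [ 0.56658224 -0.059647    0.20188819] [-0.47325398 -1.02249374  0.21851868] 0.0001758865533762149
shift cm [ 0.28 -0.44  0.19] turn [0.    0.001 0.   ]
```

View pics/wrist1.png

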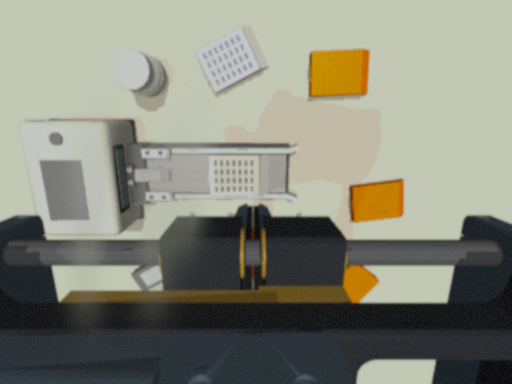

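View pics/scene1.png

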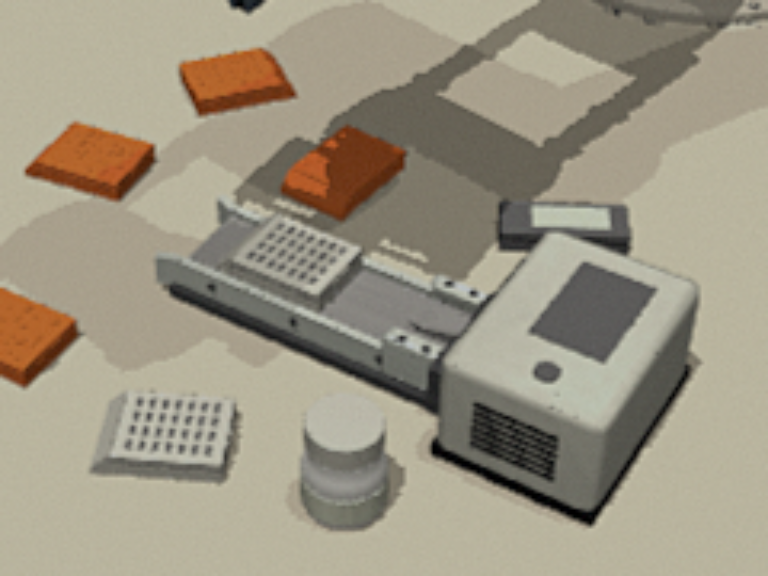

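```bash
python3 - <<'E'
import cv2
p=cv2.imread("pics/wrist1.png"); cv2.imwrite("pics/crop2.png",cv2.resize(p[130:215,120:310],None,fx=4,fy=4,interpolation=cv2.INTER_CUBIC))
E
```

```text
(no output)
```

View pics/crop2.png

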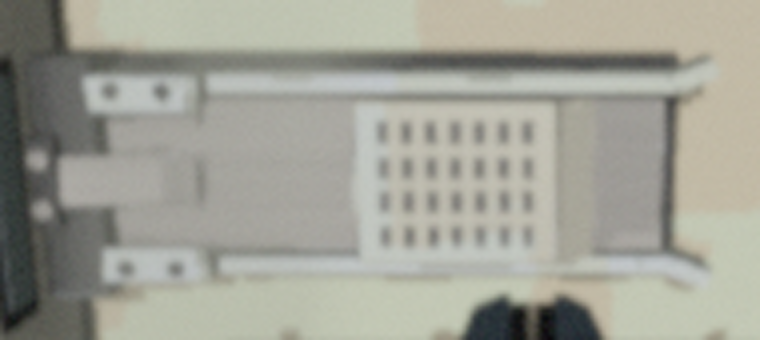

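```bash
python3 - <<'E'
from h import *
W=imaging.camera_params("wrist"); f=np.load("pics/w1.npz"); w,a,b,c=f["r"]; T=np.eye(4); T[:3,:3]=Ro.from_quat([a,b,c,w]).as_matrix(); T[:3,3]=f["p"]
M=T@np.array(W["T_tool_cam"]); 
W=dict(W); W["R"]=M[:3,:3].T; W["t"]=-M[:3,:3].T@M[:3,3]
for n,u,v,z in [("lidFU",360,102,.042),("lidFL",360,256,.042),("lidRU",557,100,.042),("lidRL",557,260,.042),("railU0",197,92,.0395),("railL0",208,262,.0395),("railUe",84,92,.038),("railLe",102,265,.038),("floorRU",668,100,.026),("floorRL",665,248,.026),("railUi",140,111,.038),("railLi",150,250,.038)]:
    p=px(120+(u+.5)/4-.5,130+(v+.5)/4-.5,z,W); print(n,(p*1000).round(1),(np.array(todock(p))*1000).round(1))
p=dock(-.0558); rel([*p,.095])
E
```

```text
lidFU [595.6  -7.1  42. ] [ -7.2 -25.2]
lidFL [546.7  -4.4  42. ] [-5.3 23.7]
lidRU [595.1 -67.7  42. ] [-67.7 -25.9]
lidRL [544.2 -67.1  42. ] [-68.  25.]
railU0 [599.3  43.5  39.5] [ 43.5 -28. ]
railL0 [544.9  44.9  39.5] [44.  26.4]
railUe [599.8  79.   38. ] [ 79.  -27.9]
railLe [544.1  79.7  38. ] [78.7 27.8]
floorRU [ 592.6 -103.7   26. ] [-103.8  -23.9]
floorRL [ 543.4 -103.3   26. ] [-104.3   25.2]
railUi [593.6  62.2  38. ] [ 62.1 -22. ]
railLi [548.8  63.7  38. ] [62.8 22.8]
shift cm [ 0.29 -0.51 10.72] turn [ 0.     0.    -0.001]
```

Emit:
arm_command(motion=[[[0.3,-0.5,5],[0,0,0]],[[0.3,-0.5,10.2],[0,0,0]],[[0.3,-0.5,10.2],[0,0,0]],[[0.3,-0.5,10.2],[0,0,0]],[[0.3,-0.5,10.2],[0,0,0]],[[0.3,-0.5,10.2],[0,0,0]],[[0.3,-0.5,10.2],[0,0,0]]])

```text
time_s: 2.45
eef_pos: [0.5714, -0.0551, 0.1022]
eef_rot: [0.0, 1.0, -0.009, 0.002]
contact_force: [0.2, -0.5, 0.1]
finger_gap: 0.0004
```

```bash
python3 - <<'E'
from h import *
s=arm.sense(); print(s["time_s"],s["eef_pos"],s["contact_force"],s["finger_gap"])
rel([*dock(-.0555),.053])
E
```

```text
2.45 [ 0.57140333 -0.05510088  0.10218649] [ 0.17152816 -0.48427388  0.14488133] 0.0004127710936985213
shift cm [-0.21 -0.01  4.92] turn [ 0.001 -0.003 -0.001]
```

Emit:
arm_command(motion=[[[-0.2,0,2],[0,0,0]],[[-0.2,0,3.5],[0,0,0]],[[-0.2,0,4.4],[0,0,0]],[[-0.2,0,4.4],[0,0,0]],[[-0.2,0,4.4],[0,0,0]],[[-0.2,0,4.4],[0,0,0]]])

```text
time_s: 2.95
eef_pos: [0.569, -0.0546, 0.0573]
eef_rot: [0.0, 1.0, -0.009, 0.001]
contact_force: [-0.6, 0.4, -0.1]
finger_gap: 0.0007
```

```bash
python3 - <<'E'
from h import *
import cv2
s=arm.sense(); print(s["time_s"],s["eef_pos"],s["contact_force"],s["finger_gap"])
rel([*dock(-.0555),.053])
im,d=imaging.camera("scene"); cv2.imwrite("pics/scene2.png",cv2.resize(cv2.cvtColor(im,cv2.COLOR_RGB2BGR)[140:260,180:340],None,fx=5,fy=5,interpolation=cv2.INTER_CUBIC))
E
```

```text
2.95 [ 0.56904833 -0.05458936  0.05733857] [-0.62959584  0.38667135 -0.12703069] 0.0006760982806913924
shift cm [0.05 0.04 0.43] turn [ 0.    -0.002 -0.   ]
```

View pics/scene2.png

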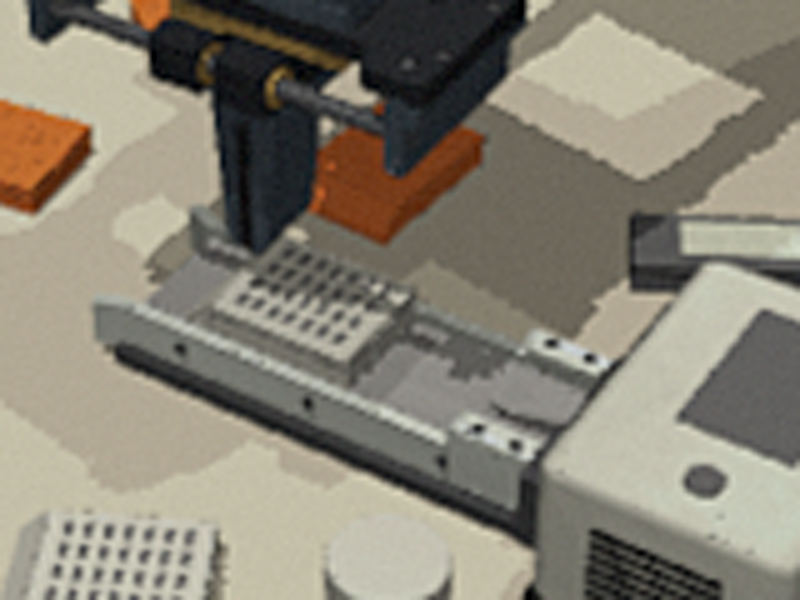

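```bash
python3 - <<'E'
from h import *
S=imaging.camera_params("scene")
def pr(X):
    c=np.array(S["R"])@X+S["t"]; u=S["fx"]*c[0]/c[2]+S["cx"]; v=S["fy"]*c[1]/c[2]+S["cy"]; return np.round([(u-180)*5,(v-140)*5])
c=np.array([.569,-.0546])
for sx in(-.016,.016):
  for sy in (-.0135,.0135): print("tip",sx,sy,pr([c[0]+sx,c[1]+sy,.0463]))
for X in [(.595,-.007),(.545,-.006),(.595,-.068),(.545,-.068)]: print("lid",X,pr([*X,.042]))
E
```

```text
tip -0.016 -0.0135 [264. 238.]
tip -0.016 0.0135 [321. 260.]
tip 0.016 -0.0135 [219. 281.]
tip 0.016 0.0135 [277. 304.]
lid (0.595, -0.007) [339. 358.]
lid (0.545, -0.006) [408. 286.]
lid (0.595, -0.068) [206. 304.]
lid (0.545, -0.068) [275. 236.]
```

```bash
python3 - <<'E'
from h import *
import cv2
im,d=imaging.camera("scene"); c=cv2.cvtColor(im,cv2.COLOR_RGB2BGR)[160:215,210:280]; cv2.imwrite("pics/scene3.png",cv2.resize(cv2.convertScaleAbs(c,alpha=1.6,beta=20),None,fx=10,fy=10,interpolation=cv2.INTER_CUBIC))
S=imaging.camera_params("scene");Rs=np.array(S["R"]);ts=np.array(S["t"])
for v in range(178,206,2):
    o=[]
    for u in (226,229,232,236,240):
        D=d[v,u]; X=Rs.T@(np.array([(u-S["cx"])/S["fx"],(v-S["cy"])/S["fy"],1])*D-ts); o.append(tuple((X*1000).round().astype(int)))
    print(v,o)
E
```

```text
178 [(np.int64(587), np.int64(-60), np.int64(96)), (np.int64(585), np.int64(-54), np.int64(97)), (np.int64(589), np.int64(-45), np.int64(103)), (np.int64(576), np.int64(-44), np.int64(95)), (np.int64(563), np.int64(-44), np.int64(87))]
180 [(np.int64(586), np.int64(-61), np.int64(90)), (np.int64(587), np.int64(-53), np.int64(94)), (np.int64(587), np.int64(-46), np.int64(96)), (np.int64(579), np.int64(-42), np.int64(93)), (np.int64(567), np.int64(-41), np.int64(85))]
182 [(np.int64(586), np.int64(-61), np.int64(86)), (np.int64(585), np.int64(-55), np.int64(87)), (np.int64(586), np.int64(-47), np.int64(91)), (np.int64(576), np.int64(-45), np.int64(85)), (np.int64(564), np.int64(-43), np.int64(78))]
184 [(np.int64(587), np.int64(-60), np.int64(81)), (np.int64(585), np.int64(-55), np.int64(82)), (np.int64(587), np.int64(-47), np.int64(87)), (np.int64(578), np.int64(-43), np.int64(83)), (np.int64(489), np.int64(-92), np.int64(2))]
186 [(np.int64(587), np.int64(-60), np.int64(77)), (np.int64(586), np.int64(-54), np.int64(78)), (np.int64(588), np.int64(-46), np.int64(83)), (np.int64(576), n
[... 1487 characters left out ...]
[(np.int64(587), np.int64(-62), np.int64(40)), (np.int64(584), np.int64(-57), np.int64(41)), (np.int64(583), np.int64(-50), np.int64(43)), (np.int64(579), np.int64(-44), np.int64(43)), (np.int64(574), np.int64(-38), np.int64(42))]
202 [(np.int64(594), np.int64(-57), np.int64(43)), (np.int64(591), np.int64(-52), np.int64(43)), (np.int64(588), np.int64(-47), np.int64(43)), (np.int64(584), np.int64(-41), np.int64(43)), (np.int64(578), np.int64(-35), np.int64(41))]
204 [(np.int64(594), np.int64(-57), np.int64(38)), (np.int64(593), np.int64(-51), np.int64(40)), (np.int64(594), np.int64(-43), np.int64(44)), (np.int64(589), np.int64(-38), np.int64(43)), (np.int64(584), np.int64(-31), np.int64(42))]
```

View pics/scene3.png

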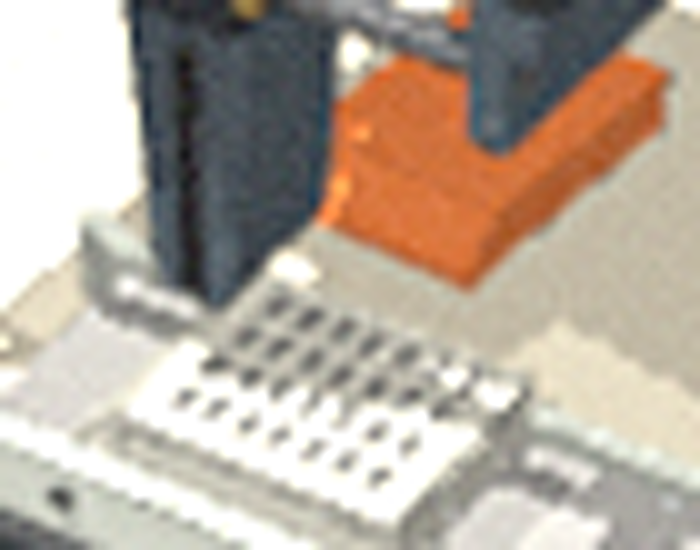

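The depth readings put the fingertips at z≈0.070, about 25 mm above the lid. From the TCP pose and the 11 mm offset I expected 4 mm. So I'll descend in small steps and watch the force.

Emit:
arm_command(motion=[[[0,0,0.2],[0,0,0]],[[0,0,0.4],[0,0,0]],[[0,0,0.6],[0,0,0]],[[0,0,0.7],[0,0,0]],[[0,0,0.7],[0,0,0]]])

```text
time_s: 3.47
eef_pos: [0.5681, -0.0544, 0.0489]
eef_rot: [-0.0, 1.0, -0.009, -0.0]
contact_force: [-0.1, 0.7, 0.4]
finger_gap: 0.0001
```

Emit:
arm_command(motion=[[[0,0,0.2],[0,0,0]],[[0,0,0.4],[0,0,0]],[[0,0,0.6],[0,0,0]],[[0,0,0.8],[0,0,0]],[[0,0,0.8],[0,0,0]]])

```text
time_s: 3.88
eef_pos: [0.5681, -0.0544, 0.0408]
eef_rot: [-0.0, 1.0, -0.009, -0.0]
contact_force: [0.4, -0.0, 0.1]
finger_gap: 0.0002
```

```bash
cat > look.py <<'E'
from h import *
import cv2,sys
n=sys.argv[1]
s=arm.sense(); print(s["time_s"],s["eef_pos"],s["contact_force"],"tcp dock",np.round(todock(s["eef_pos"]),4))
im,d=imaging.camera("scene"); c=cv2.cvtColor(im,cv2.COLOR_RGB2BGR)[160:250,200:320]; cv2.imwrite(f"pics/{n}.png",cv2.resize(cv2.convertScaleAbs(c,alpha=1.4,beta=10),None,fx=6.6,fy=6.6,interpolation=cv2.INTER_CUBIC))
np.save(f"pics/{n}.npy",d)
S=imaging.camera_params("scene");Rs=np.array(S["R"]);ts=np.array(S["t"])
v,u=np.mgrid[:384,:512]; X=(np.stack([(u-S["cx"])/S["fx"]*d,(v-S["cy"])/S["fy"]*d,d],-1)-ts)@Rs
np.save(f"pics/{n}_X.npy",X)
# finger front face: points with x in 580..592, |y-tcp|<10mm, z>50
p=s["eef_pos"]; m=(d>0)&(abs(X[...,0]-p[0]-.016)<.005)&(abs(X[...,1]-p[1])<.012)&(X[...,2]>.047)
print("finger min z",np.sort(X[m][:,2])[:6].round(3),"y",X[m][:,1].min().round(3),X[m][:,1].max().round(3))
E
python3 look.py s4
```

```text
3.8833 [ 0.56805887 -0.05439616  0.0407525 ] [ 0.39600731 -0.03520879  0.10702475] tcp dock [-0.0549  0.0015]
finger min z [0.054 0.054 0.055 0.055 0.055 0.055] y -0.066 -0.042
```

View pics/s4.png

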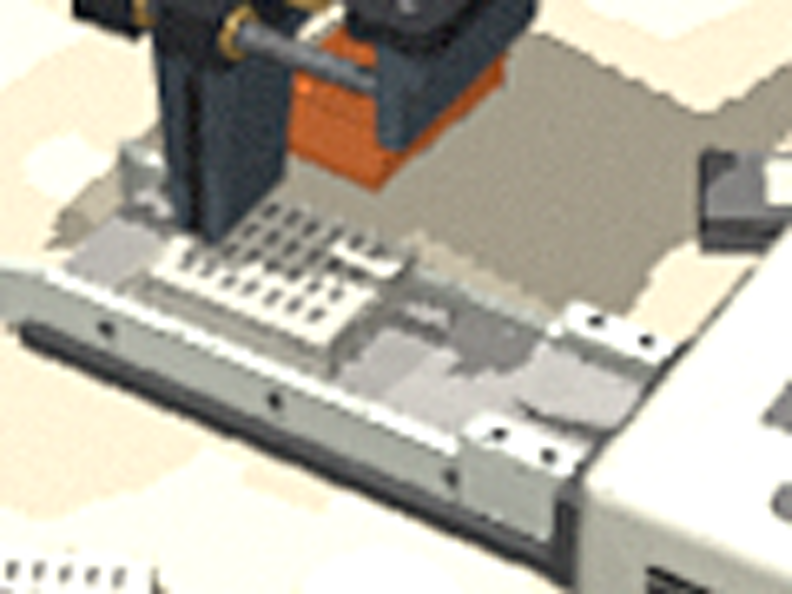

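```bash
python3 - <<'E'
from h import *
X=np.load("pics/s4_X.npy")
for (a,b) in [(385,140),(395,145),(405,135),(430,115),(390,110),(460,90),(500,50),(395,90),(300,45),(370,75)]:
    print(a,b,(X[int(160+b/6.6),int(200+a/6.6)]*1000).round())
E
```

```text
385 140 [607.  22. 135.]
395 145 [606.  24. 135.]
405 135 [608.  28. 140.]
430 115 [593.  28. 137.]
390 110 [607.  24. 147.]
460 90 [577.  27. 135.]
500 50 [557.  28. 136.]
395 90 [608.  24. 154.]
300 45 [598. -10. 150.]
370 75 [599.  13. 148.]
```

Emit:
arm_command(motion=[[[0.1,0,0.3],[0,0,0]],[[0.15,0,0.6],[0,0,0]],[[0.15,0,0.9],[0,0,0]],[[0.15,0,1.1],[0,0,0]],[[0.15,0,1.2],[0,0,0]],[[0.15,0,1.3],[0,0,0]],[[0.15,0,1.4],[0,0,0]],[[0.15,0,1.4],[0,0,0]]])

```text
time_s: 4.6
eef_pos: [0.5698, -0.0545, 0.0272]
eef_rot: [0.0, 1.0, -0.009, 0.0]
contact_force: [-2.1, 0.8, 6.2]
finger_gap: 0.0007
```

```bash
python3 look.py s5
```

```text
4.6 [ 0.56979548 -0.05446599  0.0272384 ] [-2.07203135  0.83092392  6.24413681] tcp dock [-0.055  -0.0003]
finger min z [0.047 0.049 0.049 0.049 0.05  0.05 ] y -0.066 -0.042
```

View pics/s5.png

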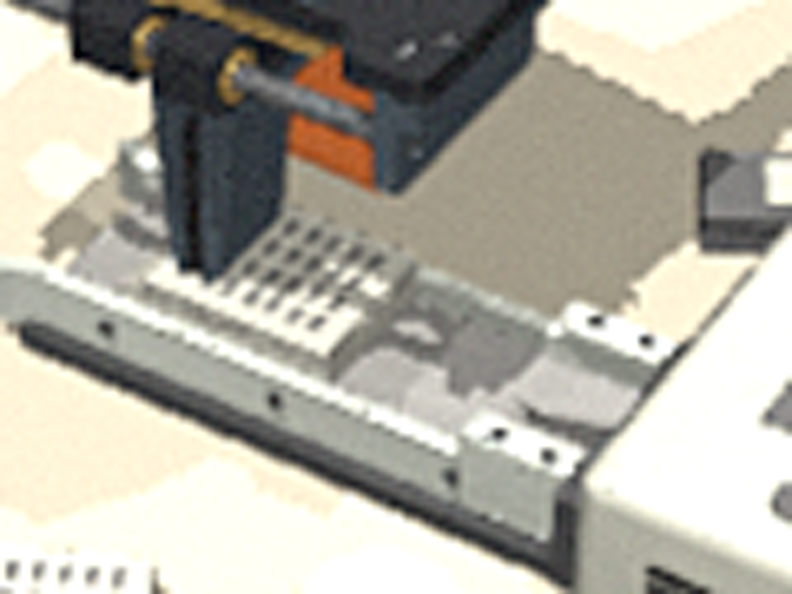

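Emit:
arm_command(motion=[[[0,0,0.2],[0,0,0]],[[0,0,0.4],[0,0,0]],[[0,0,0.5],[0,0,0]],[[0,0,0.5],[0,0,0]],[[0,0,0.5],[0,0,0]]])

```text
time_s: 5.07
eef_pos: [0.57, -0.0545, 0.0225]
eef_rot: [0.0, 1.0, -0.009, 0.0]
contact_force: [-1.2, 0.5, 9.0]
finger_gap: 0.0002
```

Emit:
arm_command(motion=[[[0,0,0.1],[0,0,0]],[[0,-0.3,0.1],[0,0,0]],[[0,-0.8,0.1],[0,0,0]],[[0,-1.3,0.1],[0,0,0]],[[0,-1.8,0.1],[0,0,0]],[[0,-2.3,0.1],[0,0,0]],[[0,-2.8,0.1],[0,0,0]],[[0,-3.2,0.1],[0,0,0]],[[0,-3.2,0.1],[0,0,0]]])

```text
time_s: 5.82
eef_pos: [0.571, -0.022, 0.0218]
eef_rot: [0.0, 1.0, -0.009, 0.001]
contact_force: [-0.7, 1.4, 9.4]
finger_gap: 0.0005
```

```bash
python3 look.py s6
```

```text
5.8167 [ 0.57103979 -0.02195683  0.02178441] [-0.6684665   1.42227873  9.36742433] tcp dock [-0.0224 -0.0009]
finger min z [0.047 0.047 0.047 0.048 0.048 0.048] y -0.034 -0.01
```

View pics/s6.png

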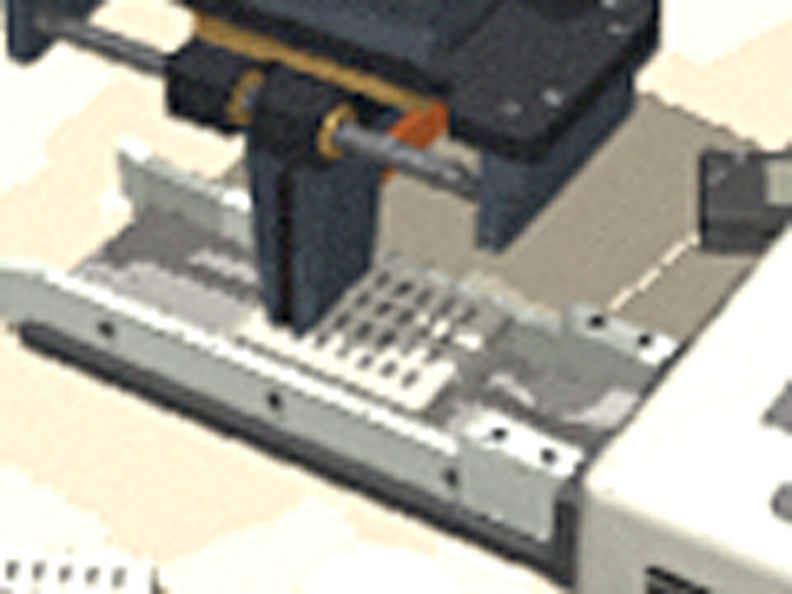

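The cassette is following the fingers: the lid front is now at about (445,400) and it sits low in the channel. Carrying on.

Emit:
arm_command(motion=[[[0,-0.4,0.03],[0,0,0]],[[0,-0.8,0.03],[0,0,0]],[[0,-1.2,0.03],[0,0,0]],[[0,-1.6,0.03],[0,0,0]],[[0,-2.0,0.03],[0,0,0]],[[0,-2.4,0.03],[0,0,0]],[[0,-2.8,0.03],[0,0,0]],[[0,-3.2,0.03],[0,0,0]],[[0,-3.2,0.03],[0,0,0]]])

```text
time_s: 6.62
eef_pos: [0.5715, 0.01, 0.0214]
eef_rot: [0.0, 1.0, -0.009, 0.001]
contact_force: [-0.6, 3.3, 9.9]
finger_gap: 0.0008
```

```bash
python3 look.py s7
```

```text
6.6167 [0.57154131 0.00997578 0.02144268] [-0.57536907  3.25496655  9.85969858] tcp dock [ 0.0095 -0.0009]
finger min z [0.047 0.047 0.047 0.048 0.048 0.048] y -0.002 0.022
```

View pics/s7.png

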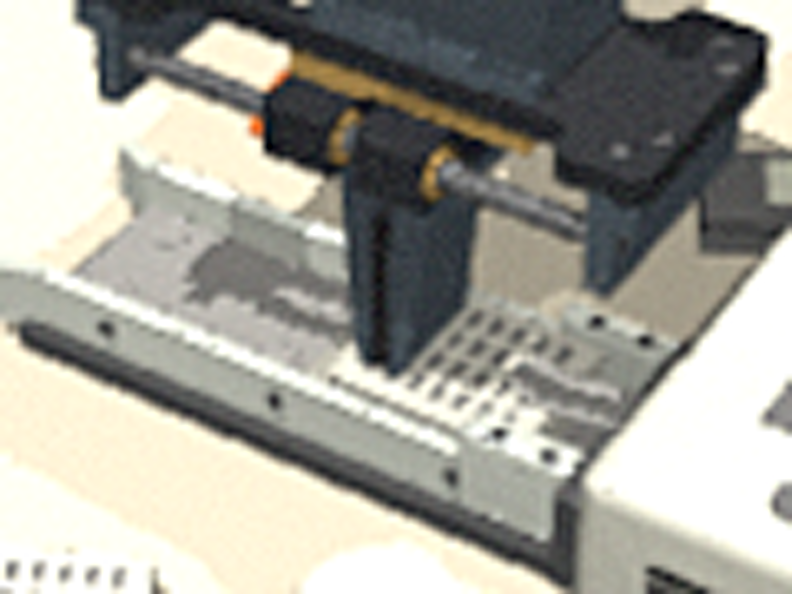

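Emit:
arm_command(motion=[[[0,-0.3,0.03],[0,0,0]],[[0,-0.6,0.03],[0,0,0]],[[0,-0.9,0.05],[0,0,0]],[[0,-1.2,0.05],[0,0,0]],[[0,-1.4,0.05],[0,0,0]],[[0,-1.5,0.05],[0,0,0]],[[0,-1.5,0.05],[0,0,0]]])

```text
time_s: 7.25
eef_pos: [0.5719, 0.0246, 0.0209]
eef_rot: [0.0, 1.0, -0.009, 0.001]
contact_force: [-0.3, 0.2, 8.7]
finger_gap: 0.0003
```

Emit:
arm_command(motion=[[[0,-0.1,0],[0,0,0]],[[0,-0.15,0],[0,0,0]],[[0,-0.15,0],[0,0,0]]])

```text
time_s: 7.5
eef_pos: [0.5719, 0.0259, 0.021]
eef_rot: [0.0, 1.0, -0.009, 0.001]
contact_force: [0.1, -0.7, 9.1]
finger_gap: 0.0003
```

```bash
python3 look.py s8
```

```text
7.5 [0.57190537 0.02591122 0.02096845] [ 0.11359411 -0.70392005  9.06047586] tcp dock [ 0.0254 -0.0009]
finger min z [0.047 0.048 0.048 0.048 0.049 0.049] y 0.014 0.038
```

View pics/s8.png

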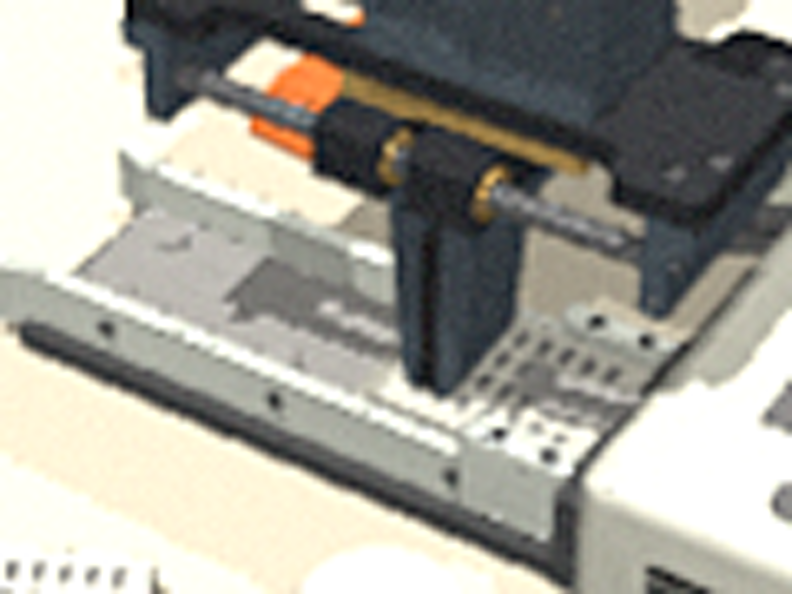

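Emit:
arm_command(motion=[[[0,-0.1,0.05],[0,0,0]],[[0,-0.15,0.05],[0,0,0]],[[0,-0.15,0.05],[0,0,0]]])

```text
time_s: 7.8
eef_pos: [0.572, 0.0273, 0.0206]
eef_rot: [0.0, 1.0, -0.009, 0.001]
contact_force: [0.1, -1.3, 10.0]
finger_gap: -0.0001
```

Emit:
arm_command(motion=[[[0,-0.1,0],[0,0,0]],[[0,-0.15,0],[0,0,0]],[[0,-0.15,0],[0,0,0]]])

```text
time_s: 8.05
eef_pos: [0.572, 0.0286, 0.0206]
eef_rot: [0.0, 1.0, -0.009, 0.001]
contact_force: [0.6, -3.6, 10.0]
finger_gap: 0.0002
```

Emit:
arm_command(motion=[[[0,-0.1,0],[0,0,0]],[[0,-0.15,0],[0,0,0]],[[0,-0.15,0],[0,0,0]]])

```text
time_s: 8.3
eef_pos: [0.572, 0.0301, 0.0205]
eef_rot: [0.0, 1.0, -0.009, 0.001]
contact_force: [-1.3, -5.6, 10.8]
finger_gap: 0.0002
```

```bash
python3 look.py s9; python3 - <<'E'
from h import *
import cv2
for n in ("wrist","top"):
    im,d=imaging.camera(n); c=cv2.cvtColor(im,cv2.COLOR_RGB2BGR); c=c if n=="wrist" else c[150:260,190:330]
    cv2.imwrite(f"pics/{n}9.png",cv2.resize(c,None,fx=1.5 if n=="wrist" else 5.6,fy=1.5 if n=="wrist" else 5.4,interpolation=cv2.INTER_CUBIC))
E
```

```text
8.3 [0.57204001 0.03007267 0.02054876] [-1.33347681 -5.55089774 10.75272222] tcp dock [ 0.0296 -0.001 ]
finger min z [0.047 0.047 0.048 0.048 0.048 0.049] y 0.018 0.042
```

View pics/s9.png

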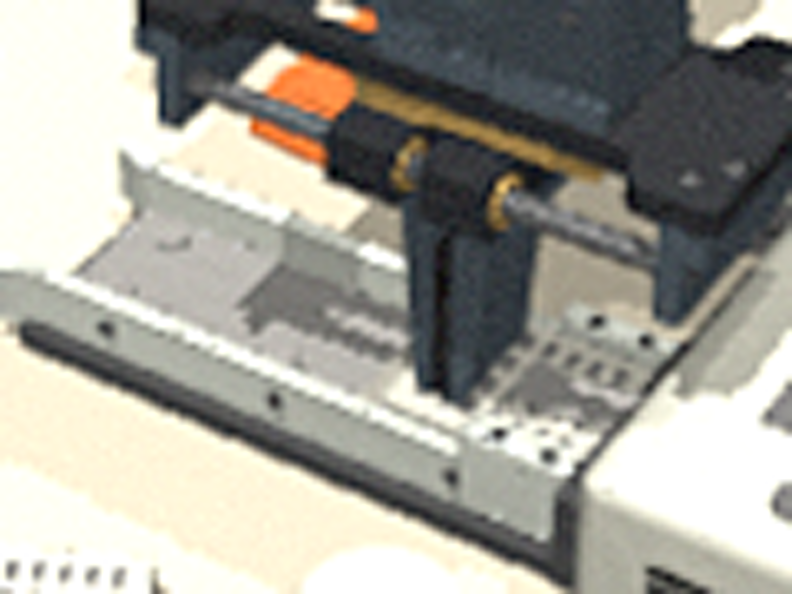

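View pics/wrist9.png

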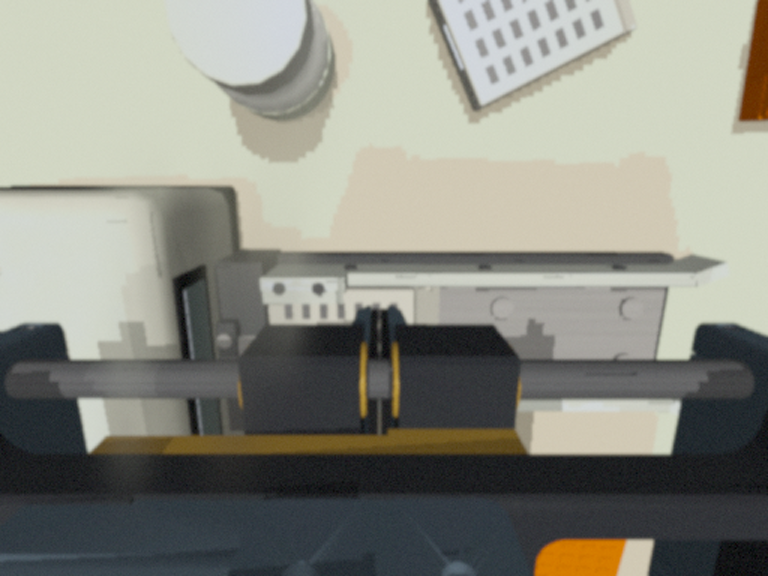

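In the wrist view the cassette is under the rails, with the lid's rear edge at u≈415 and the tail end at ≈440. I'll measure it against the rail plate, which runs from u≈262 to 347.

```bash
python3 - <<'E'
from h import *
W=dict(imaging.camera_params("wrist")); s=arm.sense(); print(s["contact_force"],s["eef_pos"]); w,a,b,c=s["eef_rot"]; T=np.eye(4); T[:3,:3]=Ro.from_quat([a,b,c,w]).as_matrix(); T[:3,3]=s["eef_pos"]
M=T@np.array(W["T_tool_cam"]); W["R"]=M[:3,:3].T; W["t"]=-M[:3,:3].T@M[:3,3]
for n,u,v,z in [("lidR",415,305,.033),("tail",440,305,.018),("tail@26",440,305,.026),("rail0",347,285,.0395),("raile",262,285,.038),("floorR",665,320,.0165)]:
    print(n,[ (np.array(todock(px(u/1.5,v/1.5,z+o,W)))*1000).round(1)[0] for o in (0,-.022)])
E
```

```text
[-0.6332295  -3.99515745 10.03500468] [0.57206271 0.03004542 0.02054619]
lidR [np.float64(14.4), np.float64(12.4)]
tail [np.float64(1.4), np.float64(-1.9)]
tail@26 [np.float64(2.6), np.float64(-0.7)]
rail0 [np.float64(42.7), np.float64(44.4)]
raile [np.float64(77.5), np.float64(83.8)]
floorR [np.float64(-105.2), np.float64(-121.0)]
```

Emit:
arm_command(motion=[[[0,-0.1,0.05],[0,0,0]],[[0,-0.2,0.05],[0,0,0]],[[0,-0.2,0.05],[0,0,0]],[[0,-0.2,0.05],[0,0,0]]])

```text
time_s: 8.78
eef_pos: [0.5723, 0.0315, 0.0205]
eef_rot: [0.001, 1.0, -0.009, 0.001]
contact_force: [-2.1, -9.6, 18.2]
finger_gap: 0.0004
```

```bash
python3 - <<'E'
from h import *
import cv2
im,d=imaging.camera("wrist"); c=cv2.cvtColor(im,cv2.COLOR_RGB2BGR)
W=dict(imaging.camera_params("wrist")); s=arm.sense(); print(s["contact_force"],s["eef_pos"],todock(s["eef_pos"]))
cv2.imwrite("pics/wrist10.png",cv2.resize(c[150:230,140:320],None,fx=4.4,fy=4.4,interpolation=cv2.INTER_CUBIC))
E
```

```text
[-1.40274154 -9.50140074 17.96381025] [0.57235272 0.03149873 0.02051485] (np.float64(0.03102711716600608), np.float64(-0.001294446642488401))
```

View pics/wrist10.png

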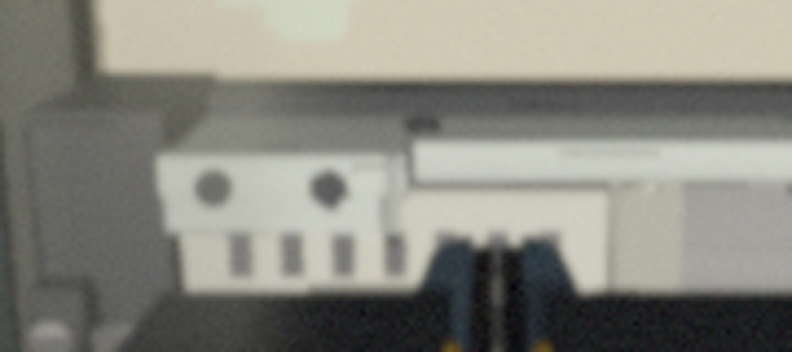

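The lid front is flush with the dark stop (u≈180) and the forward reaction is 9.5 N, so it is home. Releasing straight up.

Emit:
arm_command(motion=[[[0,0,-0.2],[0,0,0]],[[0,0,-0.4],[0,0,0]],[[0,0,-0.7],[0,0,0]],[[0,0,-1.2],[0,0,0]],[[0,0,-2.5],[0,0,0]],[[0,0,-5],[0,0,0]],[[0,0,-8],[0,0,0]],[[0,0,-11],[0,0,0]],[[0,0,-14],[0,0,0]],[[0,0,-14],[0,0,0]]])

```text
time_s: 9.67
eef_pos: [0.574, 0.0326, 0.1651]
eef_rot: [0.0, 1.0, -0.009, 0.004]
contact_force: [1.7, -0.3, 1.6]
finger_gap: 0.0003
```

Emit:
arm_command(motion=[[[-8,8,0],[0,0,0]],[[-8,8,0],[0,0,0]],[[-8,8,0],[0,0,0]],[[-8,8,0],[0,0,0]],[[-8,8,0],[0,0,0]],[[-8,8,0],[0,0,0]],[[-8,8,0],[0,0,0]]])

```text
time_s: 10.25
eef_pos: [0.4907, -0.0455, 0.1595]
eef_rot: [-0.0, 1.0, -0.009, 0.0]
contact_force: [0.6, -0.4, -0.6]
finger_gap: 0.0002
```

```bash
python3 - <<'E'
from h import *
import cv2
s=arm.sense(); print(s["time_s"],s["eef_pos"],s["contact_force"],s["qd"].round(3))
im,d=imaging.camera("top"); c=cv2.cvtColor(im,cv2.COLOR_RGB2BGR); cv2.imwrite("pics/topfull.png",c)
cv2.imwrite("pics/top11.png",cv2.resize(c[150:260,190:330],None,fx=5.6,fy=5.4,interpolation=cv2.INTER_CUBIC))
E
python3 look.py s11
```

```text
10.25 [ 0.49071419 -0.0455166   0.15946197] [ 0.62845431 -0.36066698 -0.62537832] [ 0.007  0.006 -0.001 -0.001  0.002 -0.001]
10.3 [ 0.49065141 -0.04542498  0.1593768 ] [-0.2207272  -0.47610315 -1.15186472] tcp dock [-0.0474  0.079 ]
finger min z [0.171 0.171 0.172 0.173 0.173 0.173] y -0.057 -0.034
```

View pics/s11.png

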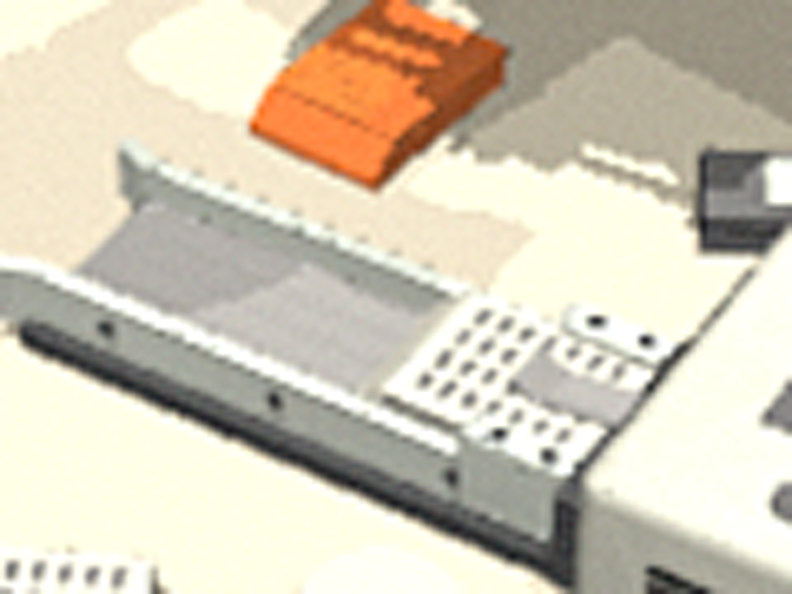

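View pics/top11.png

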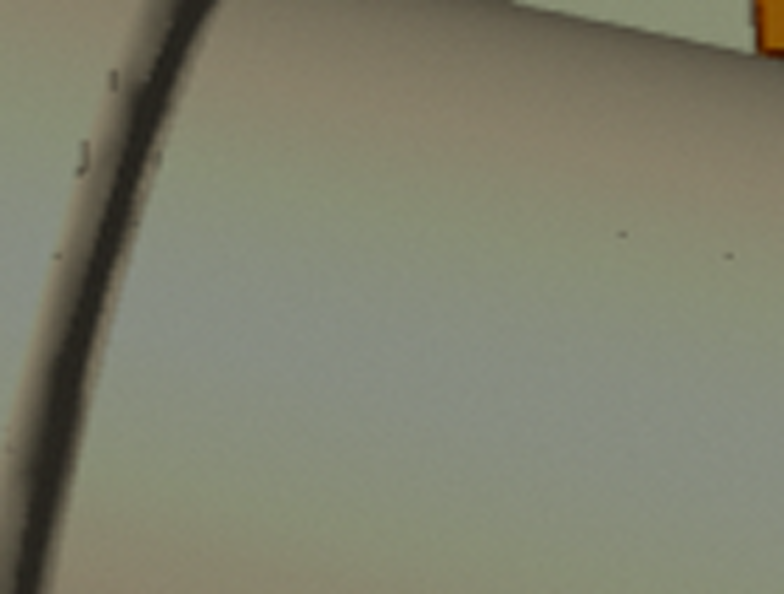

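Emit:
arm_command(motion=[[[0,30,-2],[0,0,0]],[[0,30,-2],[0,0,0]],[[0,30,-2],[0,0,0]],[[0,30,-2],[0,0,0]],[[0,30,-2],[0,0,0]],[[0,30,-2],[0,0,0]],[[0,30,-2],[0,0,0]],[[0,30,-2],[0,0,0]],[[0,30,-2],[0,0,0]],[[0,30,-2],[0,0,0]]])

```text
time_s: 11.18
eef_pos: [0.4846, -0.3457, 0.1789]
eef_rot: [-0.0, 1.0, -0.009, -0.0]
contact_force: [-0.6, -0.2, 0.2]
finger_gap: 0.0004
```

```bash
python3 - <<'E'
from h import *
import cv2
s=arm.sense(); print(s["time_s"],s["eef_pos"],s["contact_force"],s["qd"].round(3))
im,d=imaging.camera("top"); c=cv2.cvtColor(im,cv2.COLOR_RGB2BGR); cv2.imwrite("pics/topfull2.png",c)
cv2.imwrite("pics/top12.png",cv2.resize(c[150:260,190:330],None,fx=5.6,fy=5.4,interpolation=cv2.INTER_CUBIC))
X=np.load("pics/s11_X.npy")
for (a,b) in [(450,350),(430,380),(480,390),(490,320),(540,420),(580,385),(530,375),(560,345)]:
    p=X[int(160+b/6.6),int(200+a/6.6)]; print(a,b,(np.array([*todock(p),p[2]])*1000).round(1))
E
```

```text
11.1833 [ 0.48462569 -0.34569261  0.17891638] [-0.56666464 -0.22930578  0.22698439] [ 0.03  -0.016  0.027  0.002 -0.002  0.003]
450 350 [23.8 -1.2 35.3]
430 380 [ 25.8 -15.6  37. ]
480 390 [ 38.7 -11.5  35. ]
490 320 [25.6 18.5 34.3]
540 420 [57.2 -9.5 32.3]
580 385 [62.5  3.7 37.4]
530 375 [49.2  0.3 38.6]
560 345 [49.1 16.  36.9]
```

View pics/top12.png

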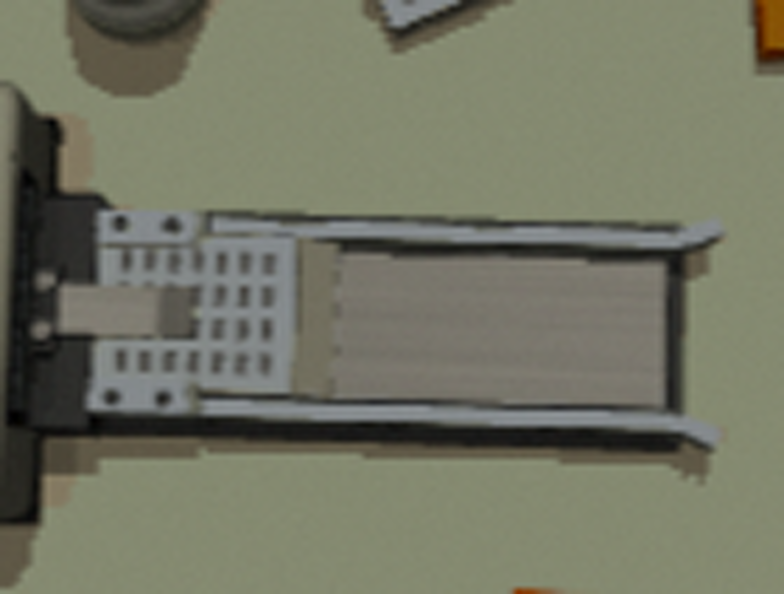

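View pics/topfull2.png

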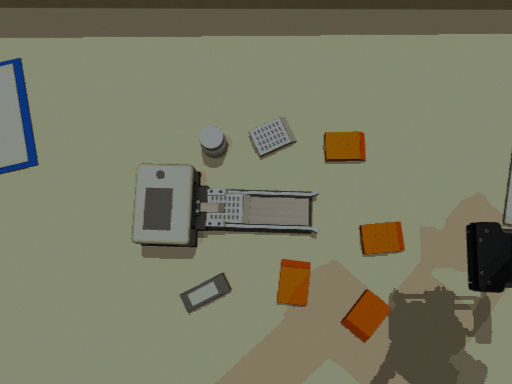

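```bash
python3 - <<'E'
from h import *
from workcell import ticket
for u,v in [(298,240),(294,388)]: print((np.array(todock(crop(u,v,.035)))*1000).round(1))
s=arm.sense(); print(s["qd"].round(3),s["contact_force"].round(1))
print(ticket.hand_in())
E
```

```text
[ 13.1 -25.1]
[12.5 23.4]
[ 0.017 -0.01   0.011 -0.    -0.002 -0.002] [-0.3  0.5 -0.5]
the job is handed in; nothing more can be done
None
```

The white cassette is loaded and home against the end stop. I pressed it down with closed fingertips, slid it under the rails and drag spring, released straight up and moved the arm clear. I handed the job in at about 11 s; no verdict is reported.

**Last checks:**
- **Position:** the lid's rear edge measured dock x = 12.5 to 13.1 mm, and 12.5 mm means home. That puts the cassette origin at about 37.5 to 38 mm, straight in the channel.
- **Height:** the lid sits at about 35 mm, level with the underside of the rails, so the floor is holding it up. The drag spring lies on top of the lid, lifted.
- **Bystanders:** the spare cassette, jar and mailer look unmoved in the top view.
- **Contact:** the measured contact force is near zero, so the robot is touching nothing.

**Not seen directly:** I had no reading of the floor or drag-spring joints. Their state is judged from force (6 N rising to 18 N as I pressed, about 9.5 N against the stop) and from the images.

**Disagreement:** the fingertips were about 22 to 24 mm higher than the TCP height and the stated 11 mm offset predicted. I went by scene-camera depth and force during the descent instead.

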